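# Find, nip up and flag the loose clamp lever on a screen-stretching rail

## Task

One of the three blue clamp levers on the stretching rail has worked loose, though they all look alike: try them in the tightening direction (clockwise seen from above) with no more than a slow, gentle finger's push, and where a lever holds, leave it as it is. Turn the loose one on until it just comes up firm, without forcing it past that. Then drop the red collar over the stud behind that lever, right down on the rail, to flag it, and leave the squeegee, weights and jar where they are.

Things in the scene. Friction and masses are not known exactly. Their poses are not given: they have to be found in the camera images.
- rail: cream clamp rail fixed on the table: 110 mm wide (its x, from -40 to +70 mm), 420 mm long (its y), top 40 mm above the table; origin on the table under the line of lever axes. Its +x points away from the robot, +y to the robot's left at zero yaw
- collar: red marker collar lying flat and loose on the table: plastic ring, outer diameter 36 mm, hole 20 mm, height 30 mm, 40 g; origin at the centre of its underside, z is its axis
- clamp_1 (a joint): angle (rad) of the left clamp lever, 0 at the start, growing clockwise seen from above, the tightening way. A lever stays where it is left. A tight one holds (springs 2 to 4 degrees under a push of 10 N, up to 6 under 30 N), and no push here should pass 30 N; the loose one turns with about 1.5 N pushed square at the handle point and comes up firm somewhere between 0.45 and 0.75 rad (it differs each time), where the push jumps well above 5 N
- clamp_1_axis (a point): point on the turning axis of the left lever, at the rail's top (40 mm above the table). The steel hub is 28 mm across and rises to 85 mm above the table
- clamp_1_handle (a point): point inside the blue handle of the left lever, 70 mm out from its axis and 74 mm above the table. The level handle is a round bar 18 mm thick, from 35 to 91 mm out from the axis, on the robot's side of the rail; the space beneath the handle, from the rail's front edge outwards, is free down to the table
- stud_1 (a point): foot, at the rail's top (40 mm above the table), of the upright steel stud behind the left lever: 12 mm thick, 32 mm tall, 45 mm from the lever's axis on the far side from the robot. The collar drops over it and rests on the rail
- clamp_2 (a joint): angle (rad) of the middle clamp lever, 0 at the start, growing clockwise seen from above, the tightening way. A lever stays where it is left. A tight one holds (springs 2 to 4 degrees under a push of 10 N, up to 6 under 30 N), and no push here should pass 30 N; the loose one turns with about 1.5 N pushed square at the handle point and comes up firm somewhere between 0.45 and 0.75 rad (it differs each time), where the push jumps well above 5 N
- clamp_2_axis (a point): point on the turning axis of the middle lever, at the rail's top (40 mm above the table). The steel hub is 28 mm across and rises to 85 mm above the table
- clamp_2_handle (a point): point inside the blue handle of the middle lever, 70 mm out from its axis and 74 mm above the table. The level handle is a round bar 18 mm thick, from 35 to 91 mm out from the axis, on the robot's side of the rail; the space beneath the handle, from the rail's front edge outwards, is free down to the table
- stud_2 (a point): foot, at the rail's top (40 mm above the table), of the upright steel stud behind the middle lever: 12 mm thick, 32 mm tall, 45 mm from the lever's axis on the far side from the robot. The collar drops over it and rests on the rail
- clamp_3 (a joint): angle (rad) of the right clamp lever, 0 at the start, growing clockwise seen from above, the tightening way. A lever stays where it is left. A tight one holds (springs 2 to 4 degrees under a push of 10 N, up to 6 under 30 N), and no push here should pass 30 N; the loose one turns with about 1.5 N pushed square at the handle point and comes up firm somewhere between 0.45 and 0.75 rad (it differs each time), where the push jumps well above 5 N
- clamp_3_axis (a point): point on the turning axis of the right lever, at the rail's top (40 mm above the table). The steel hub is 28 mm across and rises to 85 mm above the table
- clamp_3_handle (a point): point inside the blue handle of the right lever, 70 mm out from its axis and 74 mm above the table. The level handle is a round bar 18 mm thick, from 35 to 91 mm out from the axis, on the robot's side of the rail; the space beneath the handle, from the rail's front edge outwards, is free down to the table
- stud_3 (a point): foot, at the rail's top (40 mm above the table), of the upright steel stud behind the right lever: 12 mm thick, 32 mm tall, 45 mm from the lever's axis on the far side from the robot. The collar drops over it and rests on the rail
- squeegee: bystander: wooden squeegee lying beyond the rail, 200 mm long along its y, 61 mm wide over its rubber blade, 24 mm high; origin under the wood's centre
- weight_a: bystander: dark steel weight, cylinder 52 mm across, 45 mm tall; origin at its underside
- weight_b: bystander: dark steel weight, cylinder 52 mm across, 45 mm tall; origin at its underside
- jar: bystander: closed jar, 60 mm across, 75 mm tall; origin at its underside
Not all that is in view belongs to the job. Of the things that look like the collar, the smallest one is meant.

How it is judged:
By the outcome, as a careful person would: the job done as asked, in the order asked, and still so for the second after the job is handed in, with the robot touching nothing.
It also fails if it takes over 64 s, if anything falls off the work surface, if the arm or the gripper's body presses on something with over 40 N, if the wrist force passes 120 N, or if a joint passes its speed limit or range.

## Robot

A 6-joint arm with a two-finger parallel gripper is mounted at the origin on the work surface. World frame = base frame: x ahead of the robot, y to its left, z up, the work surface at z = 0. Lengths are in m, angles in rad, forces in N, time in s.
With the tool pointing down it reaches from about 0.425 to 0.95 m from the base axis. Payload 3.5 kg.
Tool frame: the origin (TCP) lies at the very end of the fingers, on their centre line; the grasp point (between the pads) lies 19 mm behind it; z points along the fingers, y is the direction in which the jaws open and shut (so a half turn about z gives the same grasp; the last joint's range is limited). The gripper opens to 85 mm and grips with 20 to 120 N. Pads are 22 mm wide; open, the fingers measure 114 mm over their backs; the gripper's body (76 mm by 85 mm) begins 54 mm behind the grasp point. The pads swing forward as they close: fully open they stand 13 mm farther back than shut.
Start: joints at [-1.385, 0.286, 1.577, -0, 1.279, -0.15], TCP at [0.222, -0.637, 0.231] pointing down, gripper open.
Joint ranges: [-2.77, 2.77], [-0.9, 2.22], [0.21, 2.48], [-1.53, 4.67], [0.24, 2.81], [-2.84, 2.84]. Speed limits (rad/s): [2.79, 2.79, 3.14, 3.14, 3.14, 3.14].

## Interface

Orientations are given as a unit quaternion [x, y, z, w].
In Python, from plant import ctrl, eyes, ticket gives the robot as it stands.
- The arm moves only by the tool send_rows, never from a script. Its arguments are lists of equal length, an entry for each row: "translation": the shift along the tool's x, y, z in units of 30 mm (1.0 is 30 mm), a list of three; "rotation": the turn, a rotation vector about the tool's x, y, z in units of 5 degrees (1.0 is 5 degrees), a list of three; "grip": the finger opening in mm, from 0 to 85.4. A call has 1 to 5 rows; each row shifts and turns the commanded pose from where the row before left it, along the tool's axes as they then stand; what a row does not reach is not made up. A row lasts 1/8 s, in which the tool goes at most 62.5 mm and 10.7 degrees, less where a joint would pass 70% of its speed; a pose out of reach is approached as far as the arm can. A call is refused whole if a number of a shift passes 1 or a number of a turn 1, either way. A call with a gripper value outside its range is refused whole. The fingers move at their own pace and stop on an object; "squeeze" is the grip in N (left out, the last holds). Time passes only in rows, so rows that do not move let the fingers close. It gives the time, the measured TCP pose, the force and the opening at its end, in the units of the state.
- ctrl.get_state(): the state, without advancing time (a new reading comes with each control period).
- eyes.read_camera(name): name is "side" or "top" or "wrist"; returns a dict with "image" (420x560x3 uint8, blue, green, red), "mtx" (3x3 intrinsics, pixels), "xyz" and "orientation" of the camera in the world; the wrist camera has in their place "hand_eye" (4x4, takes a point from camera to tool coordinates, whose origin is the TCP and whose axes are the flange's). Camera axes: x right, y down, z forward; pixel columns grow to the right and rows downward; lengths in m; the calibration is good to about 2 mm. A picture is of the moment at which its call begins: read the wrist's pose just before it. There is no depth.
- ticket.sign_off(): hands the job in, once; it reports no verdict.
The state is a dict: "time": time; "qpos": joint angles; "dq": joint speeds; "joint_efforts": joint torques, N m; "eef_pos": TCP position; "tcp_rot": TCP orientation; "contact_force": force on the tool from outside, world axes, zero at the start; "wrist_torque": the same for the moment, N m; "opening": opening from 0.0 (shut) to 1.0 (fully open).
Only numpy, scipy, OpenCV 4.12 (cv2) and the standard library are available. Lean on these libraries where they do the work, as an engineer would, in place of code of your own. Each camera call takes 0.05 s, during which the arm holds its last target. There are 200 camera calls.

## Working session

There is one attempt and no reset: what is moved stays moved. The work goes in short steps, Python scripts to look and compute and a tool call to move; the robot and the scene stay as the last step left them, time stands still between calls to the robot, and variables do not carry over. Pictures are saved under pics/ and viewed, about 8 in all and at most 12, crops included, and the job is handed in when it is done.

Besides the shell and the picture viewer there is one more tool, called after "Call:" as name(argument=value, ...), one argument or row to a line, values as JSON. send_rows: Moves the arm, as the interface text tells. Its arguments: {"type":"object","properties":{"translation":{"type":"array"},"rotation":{"type":"array"},"grip":{"type":"array"},"squeeze":{"type":"number"}},"required":["translation","rotation","grip"]}

```bash
mkdir -p pics
cat > h.py <<'E'
import numpy as np, cv2
from scipy.spatial.transform import Rotation as R
from plant import ctrl, eyes, ticket
def shot(n,save=None):
    s=ctrl.get_state(); d=eyes.read_camera(n)
    if n=="wrist":
        T=np.eye(4);T[:3,:3]=R.from_quat(s["tcp_rot"]).as_matrix();T[:3,3]=s["eef_pos"]
        T=T@np.array(d["hand_eye"])
    else:
        T=np.eye(4);o=np.array(d["orientation"]);T[:3,:3]=R.from_quat(o).as_matrix() if o.size==4 else o
        T[:3,3]=d["xyz"]
    if save: cv2.imwrite("pics/"+save+".png",d["image"])
    return d["image"],np.array(d["mtx"]),T
def ray(K,T,u,v): return T[:3,3],T[:3,:3]@(np.linalg.inv(K)@[u,v,1])
def onplane(K,T,u,v,z):
    o,r=ray(K,T,u,v); return o+r*(z-o[2])/r[2]
def proj(K,T,p):
    c=T[:3,:3].T@(np.array(p)-T[:3,3]); q=K@c; return q[:2]/q[2]
E
python3 - <<'E'
from h import *
a=shot("top","top1");b=shot("side","side1");c=shot("wrist","w1")
for x in (a,b,c): print(x[1].round(1).tolist(),x[2].round(3).tolist())
cv2.imwrite("pics/both.png",cv2.resize(np.hstack([b[0],c[0]]),(800,300)))
s=ctrl.get_state();print(s)
E
```

```text
[[383.5, 0.0, 280.5], [0.0, 383.5, 210.2], [0.0, 0.0, 1.0]] [[-0.011, -0.98, 0.197, 0.425], [-1.0, 0.01, -0.005, 0.01], [0.003, -0.197, -0.98, 1.084], [0.0, 0.0, 0.0, 1.0]]
[[400.0, 0.0, 274.9], [0.0, 400.0, 207.1], [0.0, 0.0, 1.0]] [[-0.949, -0.223, 0.225, 0.369], [-0.316, 0.633, -0.707, 0.789], [0.015, -0.741, -0.671, 0.814], [0.0, 0.0, 0.0, 1.0]]
[[351.3, 0.0, 278.7], [0.0, 351.3, 208.8], [0.0, 0.0, 1.0]] [[0.33, -0.894, -0.304, 0.301], [-0.944, -0.313, -0.104, -0.608], [-0.002, 0.322, -0.947, 0.372], [0.0, 0.0, 0.0, 1.0]]
{'time': 0.15, 'qpos': array([-1.38499200e+00,  2.87016433e-01,  1.57783637e+00,  1.42680374e-05,
        1.27862282e+00, -1.49975004e-01]), 'dq': array([-0.00048509, -0.00278631, -0.00549762,  0.00134933,  0.00035265,
       -0.00119982]), 'joint_efforts': array([-9.13933309e-04, -4.06605506e+01, -2.93141967e+01, -1.85045001e-04,
        3.98410979e-03, -6.78073107e-06]), 'eef_pos': array([ 0.22236702, -0.63677649,  0.23023111]), 'tcp_rot': array([ 9.85939511e-01,  1.67099952e-01, -1.00368356e-05, -9.41456333e-04]), 'contact_force': array([-0.1068459 ,  0.13586606, -0.32322193]), 'wrist_torque': array([-0.00538724,  0.01129241, -0.01693146]), 'opening': 0.9995660655078354}
```

View pics/top1.png

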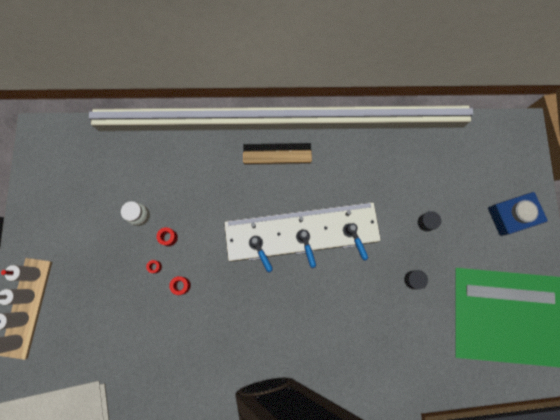

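View pics/side1.png

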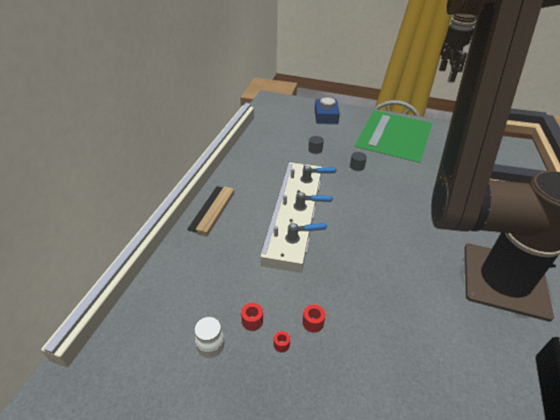

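```bash
cat > m.py <<'E'
from h import *
from scipy.optimize import least_squares
def blobs(im,lo,hi,amin):
    m=cv2.inRange(cv2.cvtColor(im,cv2.COLOR_BGR2HSV),np.array(lo),np.array(hi))
    n,l,s,c=cv2.connectedComponentsWithStats(m)
    return [(c[i],s[i],l==i) for i in range(1,n) if s[i][4]>=amin]
def tri(rs):
    A=np.zeros((3,3));b=np.zeros(3)
    for o,r in rs:
        r=r/np.linalg.norm(r);P=np.eye(3)-np.outer(r,r);A+=P;b+=P@o
    p=np.linalg.solve(A,b);return p,[np.linalg.norm(np.cross(p-o,r/np.linalg.norm(r))) for o,r in rs]
E
cat > run.py <<'E'
from m import *
t=shot("top");s=shot("side")
def ends(l):
    ys,xs=np.where(l);p=np.c_[xs,ys].astype(float);c=p.mean(0);return c
tb=sorted([b for b in blobs(t[0],(95,120,60),(125,255,255),40) if 200<b[0][0]<400],key=lambda b:b[0][0])
sb=sorted([b for b in blobs(s[0],(95,120,60),(125,255,255),40) if 250<b[0][0]<345 and 150<b[0][1]<250],key=lambda b:-b[0][1])
for b,c in zip(tb,sb):
    print("handle",b[0].round(1),b[1][4],c[0].round(1),c[1][4],[np.round(v,4) for v in tri([ray(t[1],t[2],*b[0]),ray(s[1],s[2],*c[0])])])
def red(im):
    m=cv2.inRange(cv2.cvtColor(im,cv2.COLOR_BGR2HSV),np.array((0,120,60)),np.array((8,255,255)))|cv2.inRange(cv2.cvtColor(im,cv2.COLOR_BGR2HSV),np.array((172,120,60)),np.array((180,255,255)))
    cs,_=cv2.findContours(m,cv2.RETR_EXTERNAL,cv2.CHAIN_APPROX_NONE)
    return [(cv2.minEnclosingCircle(c),cv2.boundingRect(c)) for c in cs if cv2.contourArea(c)>30]
tr=red(t[0]);sr=red(s[0]);print(tr);print(sr)
# rail top from cream mask
m=cv2.inRange(cv2.cvtColor(t[0],cv2.COLOR_BGR2HSV),np.array((10,10,140)),np.array((40,110,255)));m[:195]=0;m[270:]=0;m[:,:215]=0;m[:,390:]=0
r=cv2.minAreaRect(np.argwhere(m)[:,::-1].astype(np.float32));bx=cv2.boxPoints(r);print(r)
print([onplane(t[1],t[2],*p,.04).round(4) for p in bx])
big=cv2.resize(t[0][190:280,140:390],None,fx=3.2,fy=3.2,interpolation=cv2.INTER_CUBIC)
b2=cv2.resize(s[0][155:350,240:350],None,fx=2.2,fy=2.2,interpolation=cv2.INTER_CUBIC)
o=np.zeros((600,800,3),np.uint8);o[:288,:800]=big[:288,:800]
b2=cv2.rotate(b2,cv2.ROTATE_90_COUNTERCLOCKWISE)
o[300:300+b2.shape[0],:b2.shape[1]]=b2[:300];cv2.imwrite("pics/z1.png",o)
E
python3 run.py
```

```text
handle [265.  261.2] 137 [315.2 226.2] 113 [array([0.4923, 0.0469, 0.0759]), array([0.0003, 0.0003])]
handle [309.9 256.1] 134 [321.5 197.6] 93 [array([ 0.5039, -0.0706,  0.0758]), array([0.0001, 0.0001])]
handle [361.  248.9] 134 [326.  169.5] 74 [array([ 0.5217, -0.2055,  0.0755]), array([0.0001, 0.0001])]
[(((179.125, 285.0), 10.320740699768066), (169, 276, 21, 19)), (((153.1494903564453, 266.4072265625), 7.324860095977783), (146, 260, 15, 13)), (((166.3058319091797, 236.46116638183594), 10.319995880126953), (156, 227, 21, 19))]
[(((281.5, 341.1000061035156), 10.210872650146484), (274, 331, 16, 21)), (((313.9267883300781, 317.65899658203125), 13.690498352050781), (303, 304, 22, 28)), (((252.0, 316.0), 13.601571083068848), (241, 303, 22, 27))]
((301.71807861328125, 231.08522033691406), (39.67463684082031, 153.44003295898438), 82.53480529785156)
[array([0.6048, 0.1635, 0.04  ]), array([ 0.6568, -0.2597,  0.04  ]), array([ 0.5465, -0.2673,  0.04  ]), array([0.4968, 0.1476, 0.04  ])]
```

View pics/z1.png

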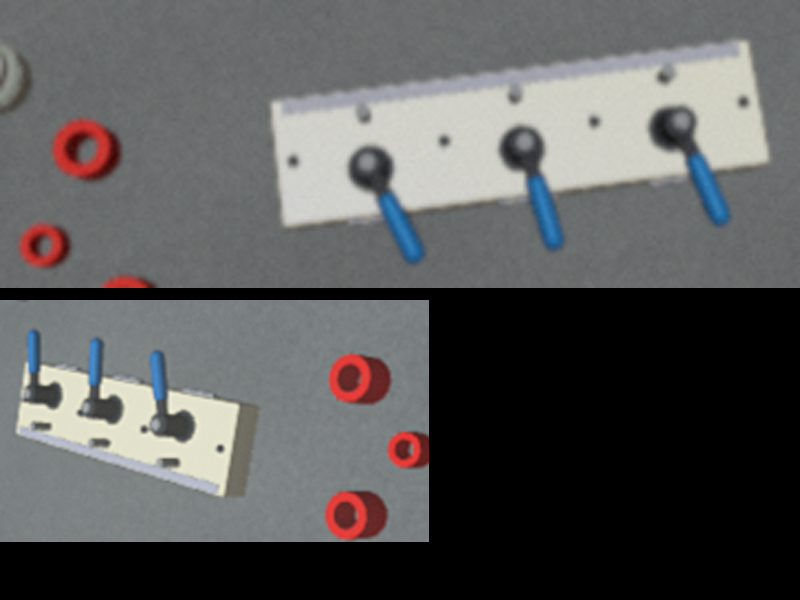

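```bash
cat > run2.py <<'E'
from m import *
t=shot("top");s=shot("side")
hub=[(255.6,241.6),(303.1,235.9),(352.8,228.1)]
H=[(.4923,.0469),(.5039,-.0706),(.5217,-.2055)]
for (u,v),h in zip(hub,H):
    a=onplane(t[1],t[2],u,v,.085)[:2];h=np.array(h);d=h-a
    print("axis",a.round(4),"r",np.linalg.norm(d).round(4),"toolx yaw deg",np.degrees(np.arctan2(-d[1],-d[0])).round(1))
    D=d/np.linalg.norm(d); n=np.array([-D[1],D[0]]); n=n*np.sign(-n[1]); print("  h70",(h+.007*D).round(4),"start pos",(h+.007*D+.036*n).round(4))
for u,v in [(430,219),(417,278)]: print("weight",onplane(t[1],t[2],u,v,.045).round(3))
for (u,v) in [(363,113),(514,95),(667,73)]:print("stud top",onplane(t[1],t[2],140+u/3.2,190+v/3.2,.072).round(4))
print("collar",onplane(t[1],t[2],153.15,266.2,.025).round(4), "others",[onplane(t[1],t[2],*p,.03).round(3) for p in [(179.1,285),(166.3,236.5),(132,212)]])
print(tri([ray(t[1],t[2],153.1,266.4),ray(s[1],s[2],281.8,341)]))
E
python3 run2.py
```

```text
axis [0.5426 0.071 ] r 0.0557 toolx yaw deg 25.6
  h70 [0.486  0.0439] start pos [0.5015 0.0114]
axis [ 0.5562 -0.0534] r 0.0551 toolx yaw deg 18.1
  h70 [ 0.4972 -0.0728] start pos [ 0.5085 -0.107 ]
axis [ 0.5755 -0.1848] r 0.0577 toolx yaw deg 21.1
  h70 [ 0.5152 -0.208 ] start pos [ 0.5281 -0.2416]
weight [ 0.605 -0.406  0.045]
weight [ 0.445 -0.358  0.045]
stud top [0.5878 0.0776 0.072 ]
stud top [ 0.6017 -0.0486  0.072 ]
stud top [ 0.6191 -0.1776  0.072 ]
collar [0.4851 0.3544 0.025 ] others [array([0.434, 0.28 , 0.03 ]), array([0.566, 0.321, 0.03 ]), array([0.636, 0.42 , 0.03 ])]
(array([0.48459395, 0.35631124, 0.01927471]), [np.float64(0.00032443432283828287), np.float64(0.0003244343228382369)])
```

Call:
send_rows(
  translation=[
    [0.98,-0.65,0],
    [0.98,-0.65,0],
    [0.98,-0.65,0],
    [0.98,-0.65,0],
    [0.98,-0.65,0],
  ],
  rotation=[
    [0,0,0],
    [0,0,0],
    [0,0,0],
    [0,0,0],
    [0,0,0],
  ],
  grip=[0,0,0,0,0],
)

```text
time: 0.98
eef_pos: [0.3297, -0.4958, 0.2314]
tcp_rot: [0.986, 0.167, 0.0, 0.0]
contact_force: [1.0, -0.1, -0.4]
opening: 0.002
```

Call:
send_rows(
  translation=[
    [0.98,-0.65,0],
    [0.98,-0.65,0],
    [0.98,-0.65,0],
    [0.98,-0.65,0],
    [0.98,-0.65,0],
  ],
  rotation=[
    [0,0,0],
    [0,0,0],
    [0,0,0],
    [0,0,0],
    [0,0,0],
  ],
  grip=[0,0,0,0,0],
)

```text
time: 1.6
eef_pos: [0.4364, -0.3553, 0.2315]
tcp_rot: [0.986, 0.167, 0.0, 0.0]
contact_force: [0.2, 0.6, 0.8]
opening: -0.0
```

Call:
send_rows(
  translation=[
    [0.98,-0.65,0],
    [0.98,-0.65,0],
    [0.98,-0.65,0],
    [0.98,-0.65,0],
    [0,0,0],
  ],
  rotation=[
    [0,0,0],
    [0,0,0],
    [0,0,0],
    [0,0,0],
    [0,0,0],
  ],
  grip=[0,0,0,0,0],
)

```text
time: 2.22
eef_pos: [0.522, -0.2422, 0.2314]
tcp_rot: [0.986, 0.169, 0.0, -0.0]
contact_force: [0.6, -0.3, 0.6]
opening: -0.004
```

```bash
cat > plan.py <<'E'
import sys
from h import *
# plan.py x y z yawdeg : total units to go, translation in present tool axes
x,y,z,w=map(float,sys.argv[1:5]);s=ctrl.get_state();M=R.from_quat(s["tcp_rot"]).as_matrix()
yaw=np.degrees(np.arctan2(M[1,0],M[0,0]))
print("t",round(s["time"],2),"pos",s["eef_pos"].round(4),"yaw",yaw.round(2),"tilt",M[2].round(3),"open",round(s["opening"],3),"F",s["contact_force"].round(2))
print("units",(M.T@(np.array([x,y,z])-s["eef_pos"])/.03).round(2),"rotz",round((yaw-w)/5,2))
E
python3 plan.py .521 -.244 .052 21
python3 -c "
from h import *
i=shot('wrist','w2')
for p in [(.510,-.21,.074),(.5755,-.1848,.085)]: print(proj(i[1],i[2],p))"
```

```text
t 2.23 pos [ 0.522  -0.2422  0.2314] yaw 19.43 tilt [ 0. -0. -1.] open -0.004 F [ 0.6  -0.3   0.64]
units [-0.05  0.05  5.98] rotz -0.31
[241.2583104  190.09462735]
[234.32258672 108.34461779]
```

View pics/w2.png

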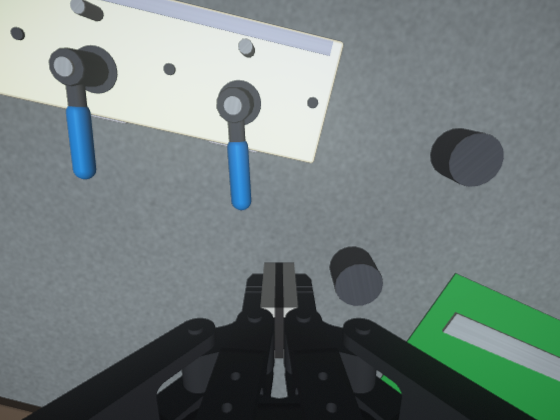

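Call:
send_rows(
  translation=[
    [0,0,1],
    [0,0,1],
    [0,0,1],
    [0,0,1],
    [0,0,1],
  ],
  rotation=[
    [0,0,0],
    [0,0,0],
    [0,0,0],
    [0,0,0],
    [0,0,0],
  ],
  grip=[0,0,0,0,0],
)

```text
time: 2.9
eef_pos: [0.5204, -0.2452, 0.0805]
tcp_rot: [0.986, 0.166, -0.0, 0.0]
contact_force: [0.4, -0.5, -0.0]
opening: 0.0
```

Call:
send_rows(
  translation=[
    [0,0,0.95],
    [0,0,0],
    [0,-0.05,0],
    [0,-0.05,0],
    [0,-0.05,0],
  ],
  rotation=[
    [0,0,0],
    [0,0,0],
    [0,0,0],
    [0,0,0],
    [0,0,0],
  ],
  grip=[0,0,0,0,0],
)

```text
time: 3.52
eef_pos: [0.5203, -0.24, 0.0542]
tcp_rot: [0.986, 0.167, 0.001, 0.001]
contact_force: [0.3, -0.6, -0.7]
opening: 0.004
```

Call:
send_rows(
  translation=[
    [0,-0.06,0],
    [0,-0.06,0],
    [0,-0.06,0],
    [0,0,0],
    [0,0,0],
  ],
  rotation=[
    [0,0,0],
    [0,0,0],
    [0,0,0],
    [0,0,0],
    [0,0,0],
  ],
  grip=[0,0,0,0,0],
)

```text
time: 4.15
eef_pos: [0.5178, -0.2345, 0.0528]
tcp_rot: [0.986, 0.167, -0.0, -0.0]
contact_force: [-0.2, 0.4, 0.7]
opening: 0.002
```

Call:
send_rows(
  translation=[
    [0,-0.06,0],
    [0,-0.06,0],
    [0,0,0],
    [0,0,0],
  ],
  rotation=[
    [0,0,0],
    [0,0,0],
    [0,0,0],
    [0,0,0],
  ],
  grip=[0,0,0,0],
)

```text
time: 4.65
eef_pos: [0.5166, -0.2313, 0.0528]
tcp_rot: [0.986, 0.167, -0.0, 0.0]
contact_force: [-0.1, -0.5, -1.1]
opening: -0.001
```

Call:
send_rows(
  translation=[
    [0,-0.05,0],
    [0,-0.05,0],
    [0,0,0],
    [0,0,0],
  ],
  rotation=[
    [0,0,0],
    [0,0,0],
    [0,0,0],
    [0,0,0],
  ],
  grip=[0,0,0,0],
)

```text
time: 5.15
eef_pos: [0.5157, -0.2282, 0.0529]
tcp_rot: [0.986, 0.167, 0.0, -0.0]
contact_force: [-1.0, -1.4, -0.4]
opening: -0.005
```

Call:
send_rows(
  translation=[
    [0,-0.05,0],
    [0,-0.05,0],
    [0,0,0],
    [0,0,0],
  ],
  rotation=[
    [0,0,0],
    [0,0,0],
    [0,0,0],
    [0,0,0],
  ],
  grip=[0,0,0,0],
)

```text
time: 5.65
eef_pos: [0.5147, -0.2253, 0.0528]
tcp_rot: [0.986, 0.167, 0.0, -0.0]
contact_force: [-0.8, -1.4, 0.1]
opening: -0.004
```

```bash
python3 -c "
from h import *
F=[]
for k in range(3): i=shot('wrist','w3');F.append(ctrl.get_state()['contact_force'].round(2))
print(F)"
```

```text
[array([ 0.12, -0.94, -0.06]), array([-0.29, -1.67,  0.01]), array([ 0.31, -0.84,  0.23])]
```

View pics/w3.png

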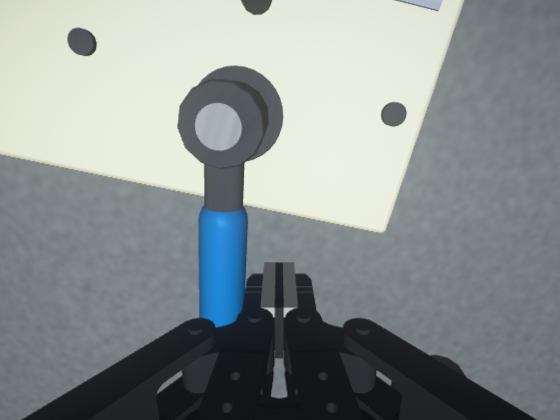

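Call:
send_rows(
  translation=[
    [0,-0.05,0],
    [0,-0.05,0],
    [0,0,0],
    [0,0,0],
  ],
  rotation=[
    [0,0,0],
    [0,0,0],
    [0,0,0],
    [0,0,0],
  ],
  grip=[0,0,0,0],
)

```text
time: 6.3
eef_pos: [0.5136, -0.2225, 0.0528]
tcp_rot: [0.986, 0.167, -0.0, -0.0]
contact_force: [-0.3, -1.8, -0.1]
opening: -0.003
```

```bash
cat > lev.py <<'E'
from m import *
F=[];
for k in range(4): i=shot('wrist');F.append(ctrl.get_state()['contact_force'])
print("F",np.mean(F,0).round(2),ctrl.get_state()["time"])
c=[b for b in blobs(i[0],(95,120,60),(125,255,255),400)]
for b in c:
    # axis direction of the visible blue bar, cast on z=.074
    ys,xs=np.where(b[2]);v=cv2.fitLine(np.c_[xs,ys].astype(np.float32),cv2.DIST_L2,0,.01,.01).ravel()
    p=[onplane(i[1],i[2],v[2]+k*v[0],v[3]+k*v[1],.074) for k in(-30,30)];d=p[1]-p[0]
    print("bar yaw mod180",(np.degrees(np.arctan2(d[1],d[0]))%180).round(2),"at",((p[0]+p[1])/2).round(4))
E
python3 lev.py
```

```text
F [-0.03 -1.1   0.29] 6.5
bar yaw mod180 12.47 at [ 0.5245 -0.1948  0.074 ]
```

Call:
send_rows(
  translation=[
    [-0.014,-0.065,0],
    [-0.014,-0.065,0],
    [-0.014,-0.065,0],
    [-0.014,-0.065,0],
    [-0.014,-0.065,0],
  ],
  rotation=[
    [0,0,0.32],
    [0,0,0.32],
    [0,0,0.32],
    [0,0,0.32],
    [0,0,0.32],
  ],
  grip=[0,0,0,0,0],
)

```text
time: 7.12
eef_pos: [0.509, -0.2137, 0.0528]
tcp_rot: [0.995, 0.097, 0.0, 0.0]
contact_force: [-0.3, -1.5, 0.1]
opening: 0.0
```

Call:
send_rows(
  translation=[
    [-0.014,-0.065,0],
    [-0.014,-0.065,0],
    [-0.014,-0.065,0],
    [0,0,0],
    [0,0,0],
  ],
  rotation=[
    [0,0,0.32],
    [0,0,0.32],
    [0,0,0.32],
    [0,0,0],
    [0,0,0],
  ],
  grip=[0,0,0,0,0],
)

```text
time: 7.75
eef_pos: [0.5067, -0.2081, 0.0528]
tcp_rot: [0.998, 0.056, -0.0, -0.0]
contact_force: [-0.4, -0.7, -0.1]
opening: 0.003
```

```bash
python3 lev.py; python3 plan.py 0 0 0 0
```

```text
F [ 0.41 -0.54  0.49] 7.95
bar yaw mod180 0.13 at [ 0.5232 -0.1832  0.074 ]
t 7.95 pos [ 0.5067 -0.2081  0.0528] yaw 6.43 tilt [-0. -0. -1.] open 0.001 F [ 1.07 -0.34  1.2 ]
units [-16.01  -8.79   1.76] rotz 1.29
```

Call:
send_rows(
  translation=[
    [-0.008,-0.036,0],
    [-0.008,-0.036,0],
    [-0.008,-0.036,0],
    [-0.008,-0.036,0],
    [-0.008,-0.036,0],
  ],
  rotation=[
    [0,0,0.17],
    [0,0,0.17],
    [0,0,0.17],
    [0,0,0.17],
    [0,0,0.17],
  ],
  grip=[0,0,0,0,0],
)

```text
time: 8.57
eef_pos: [0.5052, -0.203, 0.0529]
tcp_rot: [1.0, 0.019, 0.0, 0.0]
contact_force: [0.1, -1.3, -0.3]
opening: -0.005
```

Call:
send_rows(
  translation=[
    [-0.008,-0.036,0],
    [-0.008,-0.036,0],
    [-0.008,-0.036,0],
  ],
  rotation=[
    [0,0,0.17],
    [0,0,0.17],
    [0,0,0.17],
  ],
  grip=[0,0,0],
)

```text
time: 8.95
eef_pos: [0.5044, -0.1998, 0.0529]
tcp_rot: [1.0, -0.004, 0.0, 0.0]
contact_force: [0.4, -1.4, -0.8]
opening: 0.0
```

Call:
send_rows(
  translation=[
    [-0.008,-0.036,0],
    [-0.008,-0.036,0],
    [-0.008,-0.036,0],
  ],
  rotation=[
    [0,0,0.17],
    [0,0,0.17],
    [0,0,0.17],
  ],
  grip=[0,0,0],
)

```text
time: 9.32
eef_pos: [0.5037, -0.1965, 0.0529]
tcp_rot: [1.0, -0.026, 0.0, 0.0]
contact_force: [1.6, -1.8, -0.7]
opening: 0.002
```

Call:
send_rows(
  translation=[
    [-0.008,-0.036,0],
    [-0.008,-0.036,0],
    [-0.008,-0.036,0],
  ],
  rotation=[
    [0,0,0.17],
    [0,0,0.17],
    [0,0,0.17],
  ],
  grip=[0,0,0],
)

```text
time: 9.7
eef_pos: [0.5032, -0.1932, 0.0529]
tcp_rot: [0.999, -0.048, 0.0, 0.0]
contact_force: [0.6, -1.9, -0.4]
opening: -0.001
```

Call:
send_rows(
  translation=[
    [-0.008,-0.036,0],
    [-0.008,-0.036,0],
  ],
  rotation=[
    [0,0,0.17],
    [0,0,0.17],
  ],
  grip=[0,0],
)

```text
time: 9.95
eef_pos: [0.5029, -0.191, 0.0528]
tcp_rot: [0.998, -0.063, 0.0, 0.0]
contact_force: [0.1, -0.9, -0.4]
opening: -0.003
```

Call:
send_rows(
  translation=[
    [-0.008,-0.036,0],
    [-0.008,-0.036,0],
    [-0.008,-0.036,0],
  ],
  rotation=[
    [0,0,0.17],
    [0,0,0.17],
    [0,0,0.17],
  ],
  grip=[0,0,0],
)

```text
time: 10.32
eef_pos: [0.5027, -0.1877, 0.0529]
tcp_rot: [0.996, -0.085, 0.0, 0.0]
contact_force: [1.3, -1.8, 0.0]
opening: 0.001
```

```bash
python3 lev.py
```

```text
F [ 0.52 -1.4  -0.38] 10.525
bar yaw mod180 164.03 at [ 0.5251 -0.1683  0.074 ]
bar yaw mod180 177.79 at [ 0.4938 -0.0748  0.074 ]
```

Call:
send_rows(
  translation=[
    [-0.008,-0.036,0],
    [-0.008,-0.036,0],
  ],
  rotation=[
    [0,0,0.17],
    [0,0,0.17],
  ],
  grip=[0,0],
)

```text
time: 10.78
eef_pos: [0.5025, -0.1855, 0.0528]
tcp_rot: [0.995, -0.1, -0.0, 0.0]
contact_force: [1.1, -0.6, 0.3]
opening: 0.004
```

Call:
send_rows(
  translation=[
    [-0.008,-0.036,0],
    [-0.008,-0.036,0],
  ],
  rotation=[
    [0,0,0.17],
    [0,0,0.17],
  ],
  grip=[0,0],
)

```text
time: 11.02
eef_pos: [0.5025, -0.1836, 0.0529]
tcp_rot: [0.993, -0.115, 0.0, 0.0]
contact_force: [-0.3, -3.5, -0.9]
opening: 0.001
```

Call:
send_rows(
  translation=[
    [-0.004,-0.02,0],
    [0,0,0],
  ],
  rotation=[
    [0,0,0.1],
    [0,0,0],
  ],
  grip=[0,0],
)

```text
time: 11.28
eef_pos: [0.5025, -0.1831, 0.0528]
tcp_rot: [0.993, -0.118, -0.0, 0.0]
contact_force: [-0.3, -4.5, 0.0]
opening: 0.001
```

```bash
python3 lev.py
```

```text
F [-0.28 -4.49 -0.96] 11.475
bar yaw mod180 160.47 at [ 0.5261 -0.1653  0.074 ]
bar yaw mod180 3.38 at [ 0.5011 -0.0724  0.074 ]
```

Call:
send_rows(
  translation=[
    [-0.004,-0.025,0],
    [0,0,0],
  ],
  rotation=[
    [0,0,0.1],
    [0,0,0],
  ],
  grip=[0,0],
)

```text
time: 11.72
eef_pos: [0.5025, -0.1824, 0.0528]
tcp_rot: [0.992, -0.123, 0.0, 0.0]
contact_force: [-1.4, -5.2, -0.8]
opening: -0.003
```

```bash
python3 lev.py
```

```text
F [-0.97 -5.37 -0.68] 11.925
bar yaw mod180 159.96 at [ 0.5263 -0.165   0.074 ]
bar yaw mod180 3.86 at [ 0.5022 -0.0721  0.074 ]
```

Call:
send_rows(
  translation=[
    [-0.006,-0.035,0],
    [0,0,0],
  ],
  rotation=[
    [0,0,0.1],
    [0,0,0],
  ],
  grip=[0,0],
)

```text
time: 12.18
eef_pos: [0.5026, -0.1818, 0.0529]
tcp_rot: [0.992, -0.127, 0.0, 0.001]
contact_force: [-1.0, -7.2, -0.9]
opening: 0.0
```

```bash
python3 lev.py
```

```text
F [-1.45 -7.5  -0.88] 12.375
bar yaw mod180 159.45 at [ 0.5264 -0.1646  0.074 ]
bar yaw mod180 4.36 at [ 0.5032 -0.0718  0.074 ]
```

Call:
send_rows(
  translation=[
    [0,0.1,0],
    [0,0.4,0],
    [0,0.5,0],
    [0,0,-0.7],
    [0,0,-1],
  ],
  rotation=[
    [0,0,0],
    [0,0,0],
    [0,0,0],
    [0,0,0],
    [0,0,0],
  ],
  grip=[0,0,0,0,0],
)

```text
time: 13.0
eef_pos: [0.4939, -0.2101, 0.1031]
tcp_rot: [0.992, -0.128, -0.001, -0.001]
contact_force: [0.6, 0.1, -0.4]
opening: -0.002
```

Call:
send_rows(
  translation=[
    [0,0,-1],
    [0,0,-1],
    [0,0,-1],
    [0,0,-1],
    [0,0,0],
  ],
  rotation=[
    [0,0,0],
    [0,0,0],
    [0,0,0],
    [0,0,0],
    [0,0,0],
  ],
  grip=[0,0,0,0,0],
)

```text
time: 13.62
eef_pos: [0.4963, -0.2113, 0.2268]
tcp_rot: [0.992, -0.127, 0.003, 0.001]
contact_force: [0.2, 0.4, -0.9]
opening: 0.003
```

```bash
sed -i 's/i=shot(.wrist.)/i=shot("wrist","w4")/' lev.py; python3 lev.py;python3 plan.py .41 .355 .22 8;  python3 -c "
from h import *
i=shot('wrist')
for p in [(.6191,-.1776,.072)]: print(proj(i[1],i[2],p))"
```

```text
F [-0.01  0.2  -0.24] 13.825
bar yaw mod180 161.55 at [ 0.5211 -0.164   0.074 ]
bar yaw mod180 16.24 at [ 0.5048 -0.0694  0.074 ]
bar yaw mod180 21.86 at [0.4853 0.0434 0.074 ]
t 13.82 pos [ 0.4942 -0.2096  0.2219] yaw -14.63 tilt [-0.003 -0.001 -1.   ] open -0.005 F [-0.58  0.16 -0.5 ]
units [ -7.47 -17.5    0.11] rotz -4.53
[198.54087812  47.06328077]
```

View pics/w4.png

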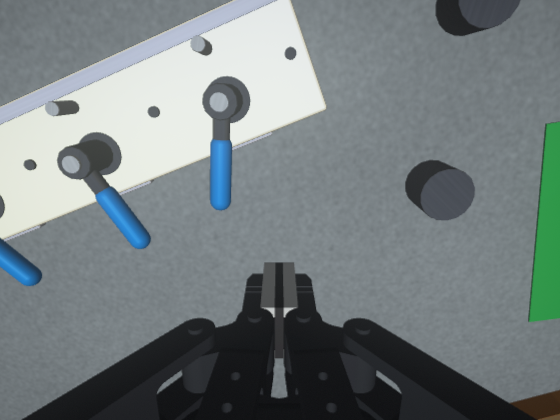

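Call:
send_rows(
  translation=[
    [-0.33,-0.98,0],
    [-0.33,-0.98,0],
    [-0.33,-0.98,0],
    [-0.33,-0.98,0],
    [-0.33,-0.98,0],
  ],
  rotation=[
    [0,0,0],
    [0,0,0],
    [0,0,0],
    [0,0,0],
    [0,0,0],
  ],
  grip=[0,0,0,0,0],
)

```text
time: 14.5
eef_pos: [0.4835, -0.0541, 0.2224]
tcp_rot: [0.992, -0.127, -0.001, -0.0]
contact_force: [0.2, -0.4, -0.6]
opening: -0.002
```

Call:
send_rows(
  translation=[
    [-0.33,-0.98,0],
    [-0.33,-0.98,0],
    [-0.33,-0.98,0],
    [-0.33,-0.98,0],
    [-0.33,-0.98,0],
  ],
  rotation=[
    [0,0,0],
    [0,0,0],
    [0,0,0],
    [0,0,0],
    [0,0,0],
  ],
  grip=[60,60,60,60,60],
)

```text
time: 15.12
eef_pos: [0.4727, 0.1005, 0.2225]
tcp_rot: [0.992, -0.127, -0.001, 0.0]
contact_force: [0.3, 0.3, 0.6]
opening: 0.698
```

Call:
send_rows(
  translation=[
    [-0.33,-0.98,0],
    [-0.33,-0.98,0],
    [-0.33,-0.98,0],
    [-0.33,-0.98,0],
    [-0.33,-0.98,0],
  ],
  rotation=[
    [0,0,0],
    [0,0,0],
    [0,0,0],
    [0,0,0],
    [0,0,0],
  ],
  grip=[60,60,60,60,60],
)

```text
time: 15.75
eef_pos: [0.4619, 0.2551, 0.2223]
tcp_rot: [0.992, -0.127, -0.001, 0.001]
contact_force: [0.4, -0.7, -0.6]
opening: 0.698
```

Call:
send_rows(
  translation=[
    [-0.33,-0.98,0],
    [-0.33,-0.98,0],
    [-0.33,-0.98,0],
    [0,0,0],
    [0,0,0],
  ],
  rotation=[
    [0,0,0],
    [0,0,0],
    [0,0,-0.9],
    [0,0,-0.9],
    [0,0,-0.9],
  ],
  grip=[60,60,60,60,60],
)

```text
time: 16.38
eef_pos: [0.4554, 0.3473, 0.222]
tcp_rot: [1.0, -0.008, -0.001, 0.001]
contact_force: [-0.1, 0.1, 0.2]
opening: 0.705
```

Call:
send_rows(
  translation=[
    [0,0,0],
    [0,0,0],
    [0,0,0],
  ],
  rotation=[
    [0,0,-0.9],
    [0,0,-0.9],
    [0,0,0],
  ],
  grip=[60,60,60],
)

```text
time: 16.75
eef_pos: [0.4556, 0.3468, 0.2224]
tcp_rot: [0.998, 0.068, -0.001, 0.0]
contact_force: [0.0, 0.9, 0.1]
opening: 0.703
```

```bash
cat > col.py <<'E'
from m import *
i=shot("wrist","w5");h=cv2.cvtColor(i[0],cv2.COLOR_BGR2HSV)
m=cv2.inRange(h,np.array((0,120,60)),np.array((8,255,255)))|cv2.inRange(h,np.array((172,120,60)),np.array((180,255,255)))
cs,hi=cv2.findContours(m,cv2.RETR_CCOMP,cv2.CHAIN_APPROX_NONE)
for c,k in zip(cs,hi[0]):
    if cv2.contourArea(c)<150: continue
    e=cv2.fitEllipse(c);p=onplane(i[1],i[2],*e[0],.03)
    print("hole" if k[3]>=0 else "outer",np.round(e[0],1),np.round(e[1],1),p.round(4),"dia mm",(max(e[1])/i[1][0,0]*np.linalg.norm(p-i[2][:3,3])*1000).round(1))
E
python3 col.py;python3 plan.py .485 .3555 .1 8
```

```text
outer [340.6 207. ] [49.5 56.9] [0.4354 0.2825 0.03  ] dia mm 58.0
hole [339.5 205.4] [13.4 23.1] [0.4369 0.284  0.03  ] dia mm 23.5
outer [273.9 145.5] [36.  38.4] [0.4872 0.357  0.03  ] dia mm 36.9
hole [273.9 144.6] [17.4 20.3] [0.4881 0.3571 0.03  ] dia mm 19.6
outer [324.8  59.1] [56.6 62.7] [0.5681 0.3227 0.03  ] dia mm 60.3
hole [322.4  61.3] [27.1 31.7] [0.5661 0.3245 0.03  ] dia mm 30.5
t 16.8 pos [0.4557 0.3469 0.2226] yaw 7.82 tilt [-0.002  0.001 -1.   ] open 0.705 F [-0.54 -0.56 -0.58]
units [ 1.01 -0.16  4.09] rotz -0.04
```

View pics/w5.png

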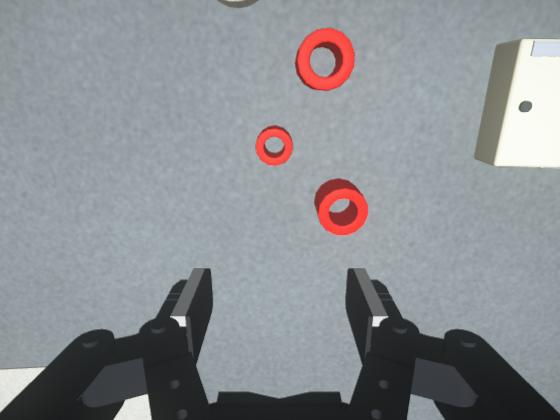

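Call:
send_rows(
  translation=[
    [0.55,-0.1,1],
    [0.56,-0.09,1],
    [0,0,1],
    [0,0,1],
    [0,0,1],
  ],
  rotation=[
    [0,0,0],
    [0,0,0],
    [0,0,0],
    [0,0,0],
    [0,0,0],
  ],
  grip=[60,60,60,60,60],
)

```text
time: 17.42
eef_pos: [0.4881, 0.3571, 0.0723]
tcp_rot: [0.998, 0.068, -0.0, 0.0]
contact_force: [-0.0, -0.5, -0.4]
opening: 0.702
```

Call:
send_rows(
  translation=[
    [0,0,0.7],
    [0,0,0.7],
    [0,0,0.5],
    [0,0,0.3],
    [0,0,0],
  ],
  rotation=[
    [0,0,0],
    [0,0,0],
    [0,0,0],
    [0,0,0],
    [0,0,0],
  ],
  grip=[60,60,60,60,60],
)

```text
time: 18.05
eef_pos: [0.4882, 0.3572, 0.0074]
tcp_rot: [0.998, 0.069, -0.0, 0.0]
contact_force: [-0.2, 0.1, -0.1]
opening: 0.702
```

```bash
python3 plan.py .488 .357 .005 8; python3 col.py
```

```text
t 18.05 pos [0.4882 0.3572 0.0074] yaw 7.88 tilt [-0.001  0.    -1.   ] open 0.702 F [-0.19  0.09 -0.07]
units [-0.01  0.01  0.08] rotz -0.02
outer [422.2 409. ] [24.8 40.8] [0.4458 0.2881 0.03  ] dia mm 22.2
outer [281.8 299.5] [ 85.4 104.9] [0.4933 0.3581 0.03  ] dia mm 42.7
outer [423.3 117.7] [159.6 180.3] [0.5685 0.3215 0.03  ] dia mm 66.2
hole [404.4 118. ] [39.4 67.5] [0.5675 0.3277 0.03  ] dia mm 24.4
```

Call:
send_rows(
  translation=[
    [0,0,0],
    [0,0,0],
    [0,0,0],
    [0,0,0],
    [0,0,0],
  ],
  rotation=[
    [0,0,0],
    [0,0,0],
    [0,0,0],
    [0,0,0],
    [0,0,0],
  ],
  grip=[45,38,25,25,25],
  squeeze=30,
)

```text
time: 18.73
eef_pos: [0.4891, 0.3577, 0.0089]
tcp_rot: [0.998, 0.069, 0.001, -0.0]
contact_force: [-0.9, -1.0, 6.4]
opening: 0.411
```

Call:
send_rows(
  translation=[
    [0,0,0],
    [0,0,-0.3],
    [0,0,-0.7],
    [0,0,-1],
    [0,0,-1],
  ],
  rotation=[
    [0,0,0],
    [0,0,0],
    [0,0,0],
    [0,0,0],
    [0,0,0],
  ],
  grip=[25,25,25,25,25],
)

```text
time: 19.35
eef_pos: [0.4883, 0.3573, 0.0996]
tcp_rot: [0.998, 0.069, 0.0, -0.0]
contact_force: [0.0, -0.4, 0.3]
opening: 0.414
```

```bash
python3 plan.py .57 -.1776 .16 8
```

```text
t 19.35 pos [0.4883 0.3573 0.0996] yaw 7.89 tilt [ 0. -0. -1.] open 0.414 F [ 0.04 -0.42  0.34]
units [ 0.25 18.04 -2.01] rotz -0.02
```

Call:
send_rows(
  translation=[
    [0,1,-0.5],
    [0,1,-0.5],
    [0,1,-0.5],
    [0,1,-0.5],
    [0,1,0],
  ],
  rotation=[
    [0,0,0],
    [0,0,0],
    [0,0,0],
    [0,0,0],
    [0,0,0],
  ],
  grip=[25,25,25,25,25],
)

```text
time: 19.98
eef_pos: [0.5101, 0.2081, 0.1609]
tcp_rot: [0.998, 0.069, 0.002, -0.0]
contact_force: [0.1, -0.1, -0.3]
opening: 0.413
```

Call:
send_rows(
  translation=[
    [0,1,0],
    [0,1,0],
    [0,1,0],
    [0,1,0],
    [0,1,0],
  ],
  rotation=[
    [0,0,0],
    [0,0,0],
    [0,0,0],
    [0,0,0],
    [0,0,0],
  ],
  grip=[25,25,25,25,25],
)

```text
time: 20.6
eef_pos: [0.5296, 0.0592, 0.159]
tcp_rot: [0.998, 0.069, 0.001, 0.0]
contact_force: [0.1, 1.0, -1.0]
opening: 0.415
```

Call:
send_rows(
  translation=[
    [0,1,0],
    [0,1,0],
    [0,1,0],
    [0,1,0],
    [0,1,0],
  ],
  rotation=[
    [0,0,0],
    [0,0,0],
    [0,0,0],
    [0,0,0],
    [0,0,0],
  ],
  grip=[25,25,25,25,25],
)

```text
time: 21.22
eef_pos: [0.5502, -0.0894, 0.159]
tcp_rot: [0.998, 0.069, 0.001, 0.0]
contact_force: [0.1, -0.6, 0.5]
opening: 0.417
```

Call:
send_rows(
  translation=[
    [0,1,0],
    [0,1,0],
    [0,1,0],
    [0,0,0],
    [0,0,0],
  ],
  rotation=[
    [0,0,0],
    [0,0,0],
    [0,0,0],
    [0,0,0],
    [0,0,0],
  ],
  grip=[25,25,25,25,25],
)

```text
time: 21.85
eef_pos: [0.5623, -0.177, 0.1583]
tcp_rot: [0.998, 0.069, 0.0, -0.0]
contact_force: [-0.4, 0.1, -1.0]
opening: 0.414
```

```bash
python3 plan.py .6191 -.1776 .16 8; python3 -c "
from h import *
i=shot('wrist','w6');s=shot('side','s6')
for p in [(.6191,-.1776,.072),(.6191,-.1776,.04)]: print(proj(i[1],i[2],p),proj(s[1],s[2],p))
u,v=proj(s[1],s[2],(.57,-.1776,.13)).astype(int)
c=cv2.resize(s[0][v-45:v+45,u-40:u+40],None,fx=4,fy=4,interpolation=cv2.INTER_CUBIC);print(u-40,v-45)
o=np.zeros((420,780,3),np.uint8);o[:,:460]=i[0][:,50:510];o[:360,460:780]=c;cv2.imwrite('pics/z6.png',o)"
```

```text
t 21.85 pos [ 0.5623 -0.177   0.1583] yaw 7.88 tilt [ 0. -0. -1.] open 0.414 F [-0.45  0.15 -0.95]
units [ 1.87  0.28 -0.06] rotz -0.02
[293.98875675 134.31489157] [293.12700046 169.17816675]
[292.19950549 128.98408275] [292.66112641 177.36138544]
269 111
```

View pics/z6.png

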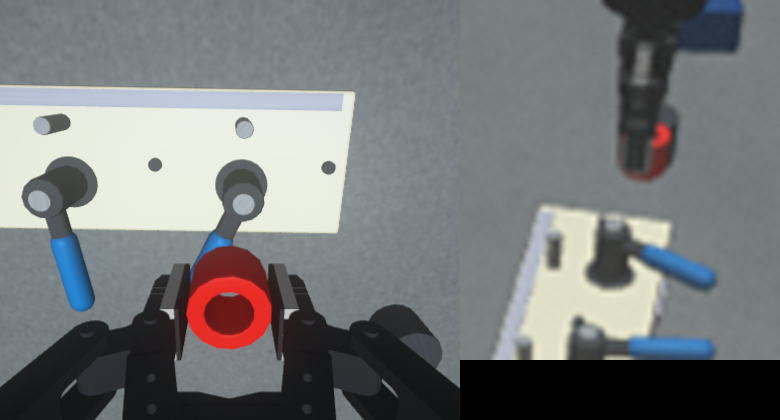

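```bash
cat > st.py <<'E'
from m import *
i=shot("wrist");s=ctrl.get_state();M=R.from_quat(s["tcp_rot"]).as_matrix()
g=cv2.cvtColor(i[0],cv2.COLOR_BGR2HSV)
# stud: non-cream pixels in the window round the projection
m=cv2.inRange(g,np.array((0,0,0)),np.array((180,60,215)));u,v=proj(i[1],i[2],(.6195,-.1775,.072)).astype(int)
np.set_printoptions(linewidth=200);print(u,v);print(g[v-18:v+16:2,u-12:u+14:2,2])
h=g;r=cv2.inRange(h,np.array((0,120,150)),np.array((8,255,255)))|cv2.inRange(h,np.array((172,120,150)),np.array((180,255,255)))
cs,hi=cv2.findContours(r,cv2.RETR_CCOMP,cv2.CHAIN_APPROX_NONE)
for c,k in zip(cs,hi[0]):
    if cv2.contourArea(c)<300 or cv2.contourArea(c)>40000: continue
    e=cv2.fitEllipse(c);print(k[3],np.round(e[0],1),np.round(e[1],1))
    o,d=ray(i[1],i[2],*e[0]);o=M.T@(o-s["eef_pos"]);d=M.T@d
    print(" in tool frame for top at tool z:",[((z),(o+d*(z-o[2])/d[2]).round(4).tolist()) for z in(-.02,-.025,-.03,-.035)])
E
python3 st.py
```

```text
294 133
[[239 239 239 239 239 239 239 239 239 239 239 239 239]
 [239 239 239 239 212 169 140 175 235 239 239 238 239]
 [239 239 239 188 104 102 102 102 119 233 239 239 239]
 [239 239 187 100 101 126 156 161 134 121 233 239 239]
 [239 239 146 101 162 186 184 184 186 184 185 239 239]
 [239 239 125 160 184 185 184 185 189 187 181 230 239]
 [239 239 133 176 187 184 186 187 188 185 189 208 239]
 [239 239 159 186 184 184 185 190 186 188 189 175 239]
 [239 240 193 180 185 186 189 186 188 190 187 192 239]
 [239 239 240 174 186 188 188 187 190 188 186 230 239]
 [239 239 239 184 181 190 186 189 189 186 187 238 239]
 [239 239 240 240 189 172 188 190 167 186 238 240 239]
 [240 240 240 240 240 235 230 231 237 240 240 240 240]
 [240 239 240 239 240 240 239 240 240 239 240 240 240]
 [240 240 240 240 240 240 240 240 240 239 240 240 239]
 [240 240 240 240 240 240 240 240 240 239 240 240 239]
 [240 240 240 240 240 240 240 240 239 240 240 240 240]]
-1 [278.6 312.2] [71.6 84.1]
 in tool frame for top at tool z: [(-0.02, [-0.0027, -0.0014, -0.02]), (-0.025, [0.0008, -0.0014, -0.025]), (-0.03, [0.0043, -0.0014, -0.03]), (-0.035, [0.0079, -0.0014, -0.035])]
0 [278.6 313.2] [43.3 50.7]
 in tool frame for top at tool z: [(-0.02, [-0.0032, -0.0014, -0.02]), (-0.025, [0.0004, -0.0014, -0.025]), (-0.03, [0.0039, -0.0014, -0.03]), (-0.035, [0.0074, -0.0014, -0.035])]
```

```bash
python3 -c "
from h import *
i=shot('wrist');s=ctrl.get_state();M=R.from_quat(s['tcp_rot']).as_matrix()
p=onplane(i[1],i[2],295.4,130.6,.072);print(p,M.T@(p-s['eef_pos'])/.03)"
```

```text
[ 0.62160612 -0.17755612  0.072     ] [1.95019    0.30668078 2.86476709]
```

Call:
send_rows(
  translation=[
    [0.64,0.12,0],
    [0.64,0.11,0],
    [0.64,0.11,0],
    [0,0,0.8],
    [0,0,0.8],
  ],
  rotation=[
    [0,0,0],
    [0,0,0],
    [0,0,0],
    [0,0,0],
    [0,0,0],
  ],
  grip=[25,25,25,25,25],
)

```text
time: 22.68
eef_pos: [0.6215, -0.179, 0.1096]
tcp_rot: [0.998, 0.069, 0.0, 0.0]
contact_force: [0.1, 0.7, -0.9]
opening: 0.413
```

Call:
send_rows(
  translation=[
    [0,0,0.5],
    [0,0,0.2],
    [0,0,0.2],
    [0,0,0],
  ],
  rotation=[
    [0,0,0],
    [0,0,0],
    [0,0,0],
    [0,0,0],
  ],
  grip=[25,25,25,25],
)

```text
time: 23.18
eef_pos: [0.6211, -0.1798, 0.0831]
tcp_rot: [0.998, 0.069, 0.0, 0.0]
contact_force: [-0.0, 0.3, -0.5]
opening: 0.411
```

```bash
python3 plan.py .6216 -.1776 .046 8; python3 -c "
from h import *
i=shot('wrist','w7');s=shot('side','s7')
c=cv2.resize(s[0][130:205,255:335],None,fx=4,fy=4,interpolation=cv2.INTER_CUBIC)
o=np.zeros((420,780,3),np.uint8);o[:,:460]=i[0][:,50:510];o[:300,460:780]=c;cv2.imwrite('pics/z7.png',o)"
```

```text
t 23.18 pos [ 0.6211 -0.1798  0.0831] yaw 7.89 tilt [ 0.  0. -1.] open 0.411 F [-0.05  0.29 -0.51]
units [ 0.03 -0.07  1.24] rotz -0.02
```

View pics/z7.png

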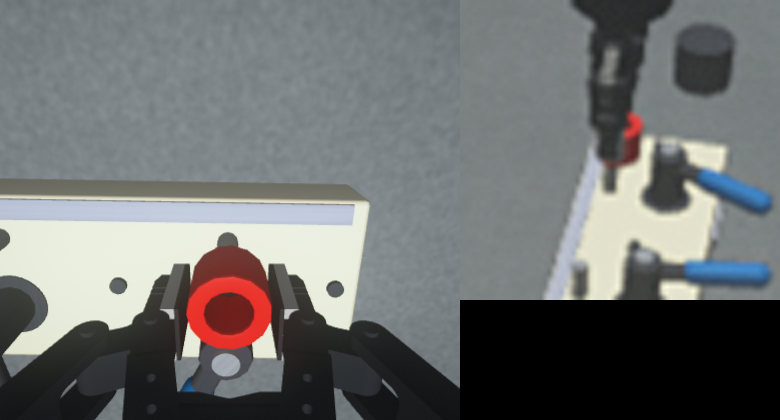

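Call:
send_rows(
  translation=[
    [0,0,0.15],
    [0,0,0.15],
    [0,0,0.15],
    [0,0,0],
  ],
  rotation=[
    [0,0,0],
    [0,0,0],
    [0,0,0],
    [0,0,0],
  ],
  grip=[25,25,25,25],
)

```text
time: 23.78
eef_pos: [0.6216, -0.1797, 0.069]
tcp_rot: [0.998, 0.069, 0.001, 0.0]
contact_force: [4.1, 0.6, -2.5]
opening: 0.417
```

Call:
send_rows(
  translation=[
    [0,0,0.2],
    [0,0,0.2],
    [0,0,0.1],
    [0,0,0],
  ],
  rotation=[
    [0,0,0],
    [0,0,0],
    [0,0,0],
    [0,0,0],
  ],
  grip=[25,25,25,25],
)

```text
time: 24.28
eef_pos: [0.6217, -0.1797, 0.0543]
tcp_rot: [0.998, 0.069, 0.001, 0.0]
contact_force: [5.8, 1.5, 0.1]
opening: 0.416
```

Call:
send_rows(
  translation=[
    [0.06,-0.01,0],
    [0,0,0],
    [0,0,0],
  ],
  rotation=[
    [0,0,0],
    [0,0,0],
    [0,0,0],
  ],
  grip=[25,25,25],
)

```text
time: 24.65
eef_pos: [0.6217, -0.1791, 0.0535]
tcp_rot: [0.998, 0.069, -0.001, -0.0]
contact_force: [-0.3, 0.2, 0.3]
opening: 0.413
```

Call:
send_rows(
  translation=[
    [0.04,0,0.06],
    [0,0,0.06],
    [0,0,0],
  ],
  rotation=[
    [0,0,0],
    [0,0,0],
    [0,0,0],
  ],
  grip=[25,25,25],
)

```text
time: 25.02
eef_pos: [0.6235, -0.179, 0.0502]
tcp_rot: [0.998, 0.069, -0.001, -0.0]
contact_force: [0.3, -0.2, -0.6]
opening: 0.417
```

Call:
send_rows(
  translation=[
    [0,0,0.05],
    [0,0,0.03],
    [0,0,0],
  ],
  rotation=[
    [0,0,0],
    [0,0,0],
    [0,0,0],
  ],
  grip=[25,25,25],
)

```text
time: 25.4
eef_pos: [0.624, -0.1791, 0.0489]
tcp_rot: [0.998, 0.069, -0.0, 0.0]
contact_force: [-2.4, 0.2, 2.9]
opening: 0.417
```

Call:
send_rows(
  translation=[
    [0,0,0],
    [0,0,0],
    [0,0,0],
    [0,0,0],
    [0,0,0],
  ],
  rotation=[
    [0,0,0],
    [0,0,0],
    [0,0,0],
    [0,0,0],
    [0,0,0],
  ],
  grip=[40,48,55,55,55],
)

```text
time: 26.02
eef_pos: [0.6239, -0.1791, 0.0483]
tcp_rot: [0.998, 0.069, 0.0, -0.0]
contact_force: [-0.6, 1.0, -0.1]
opening: 0.644
```

Call:
send_rows(
  translation=[
    [0,0,-0.2],
    [0,0,-0.5],
    [0,0,-1],
    [0,0,-1],
    [0,0,-1],
  ],
  rotation=[
    [0,0,0],
    [0,0,0],
    [0,0,0],
    [0,0,0],
    [0,0,0],
  ],
  grip=[55,55,55,55,55],
)

```text
time: 26.65
eef_pos: [0.6242, -0.1792, 0.1619]
tcp_rot: [0.998, 0.069, 0.001, 0.0]
contact_force: [0.2, 0.3, 0.8]
opening: 0.641
```

Call:
send_rows(
  translation=[
    [-0.8,0,-0.5],
    [-0.8,0,-0.5],
    [-0.8,0,0],
    [0,0,0],
    [0,0,0],
  ],
  rotation=[
    [0,0,0],
    [0,0,0],
    [0,0,0],
    [0,0,0],
    [0,0,0],
  ],
  grip=[55,55,55,55,55],
)

```text
time: 27.28
eef_pos: [0.5532, -0.189, 0.1901]
tcp_rot: [0.998, 0.069, 0.001, 0.0]
contact_force: [0.5, -0.8, -0.1]
opening: 0.641
```

```bash
cp pics/w4.png pics/w4k.png; python3 lev.py; python3 col.py; python3 -c "
from h import *
i=shot('wrist');s=shot('side','s8')
c=cv2.resize(s[0][130:205,255:335],None,fx=4,fy=4,interpolation=cv2.INTER_CUBIC)
o=np.zeros((420,780,3),np.uint8);o[:,:460]=i[0][:,50:510];o[:300,460:780]=c;cv2.imwrite('pics/z8.png',o)
print(proj(s[1],s[2],(.6216,-.1776,.072)),proj(i[1],i[2],(.6216,-.1776,.072)))"
```

```text
F [0.56 0.01 0.08] 27.475
bar yaw mod180 161.35 at [ 0.5205 -0.1639  0.074 ]
bar yaw mod180 16.13 at [ 0.5044 -0.0696  0.074 ]
outer [278.9 111. ] [47.1 49. ] [ 0.6188 -0.1785  0.03  ] dia mm 42.1
hole [279.  110.3] [27.5 28.1] [ 0.6194 -0.1784  0.03  ] dia mm 24.1
[292.35261414 169.0155909 ] [278.40418718 110.0080412 ]
```

View pics/z8.png

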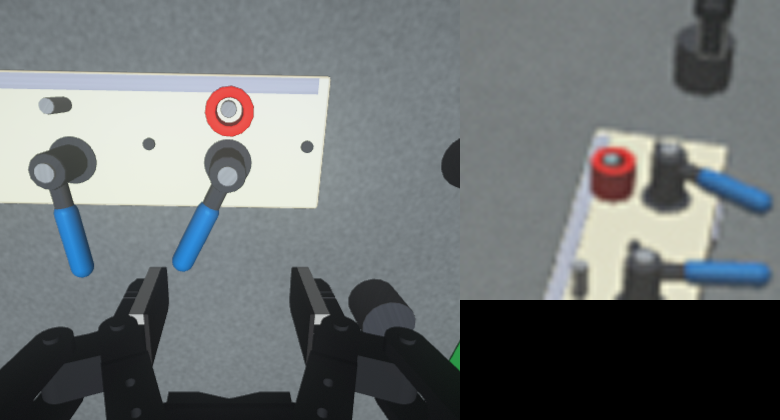

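```bash
python3 -c "
from plant import ticket
print(ticket.sign_off())"
```

```text
the job is handed in; nothing more can be done
None
```

The job is done and handed in at about 27.5 s of robot time: the right lever (clamp_3) was the loose one, and it is now firm and flagged with the red collar.

- **Finding the loose lever:** I tried the right lever first with a slow push of 1–2 N, and it turned freely. So I never pushed the middle and left levers, and have not confirmed that they hold.
- **Tightening:** I turned it about 38° (roughly 0.66 rad) until the push rose to 7.6 N, then backed off. It sprang back about 2° and the last picture shows it still there. The 38° depends on a start angle of about 20°, estimated from the camera pictures to within a couple of degrees.
- **Collar:** the smallest red ring measured 37 mm across with a 20 mm hole, matching the description. On the way down it rubbed the stud with about 6 N sideways, so I shifted it about 1.5 mm and the force went away. It touched the rail at the height expected from the grasp, and I released it there.
- **Last checks:** the wrist and side pictures show the collar flat on the rail around stud 3, with the stud tip visible in its hole. The gripper was clear of everything, and the middle lever's angle had not changed. I did not measure the squeegee, weights and jar again; I never knowingly touched them.
- **Readings that disagreed:** the early overhead picture put the handle centres 56 mm from their axes instead of 63 mm, and the stud about 2.5 mm off the close-up. I used the closer wrist camera measurements for placing the collar.

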